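Hold a grinder lid at the half-way mark

TASK

Put the loose black lid with the metal fin on the small grinder: drop its two lugs through the notches in the mouth until it sits flat. Then turn it clockwise (seen from above) until its pointers stand at the half-way mark, the single rib on the collar; this runs the grinder in short bursts, so never turn it on as far as the catch that locks it at the double rib. The lid springs back if let go: finish while still gripping it and holding it there, and leave the other things on the worktop where they stand.

Things in the scene. Friction and masses are not known exactly. Their poses are not given: they have to be found in the camera images.
- grinder: Small grinder, grey round body, 116 mm across at the foot, fixed, upright; a steel collar, 92 across, on top. Origin: centre of its underside; z up. Two notches in the mouth at its own +x and -x. Seen from above, a lid turns clockwise from the notches (0) past the half-way mark (0.785 rad) to the lock mark, a double rib (1.57 rad, at its own -y and +y).
- grinder_mouth (a point): Centre of the mouth, level with the flat top of the collar, 100 mm above the grinder's origin. Round opening 62 mm across between lips 5 mm thick; the two notches are 16 mm wide and reach out to radius 41 mm; below the lips is a channel 15 mm high.
- half_mark: The half-way mark: a single black rib outside on the grinder's collar, 4 mm wide, 22 mm tall, and its twin across the axis. Origin as the grinder's; the ribs are at this body's own +x and -x, 48 mm from the axis. Fixed to the grinder, 0.785 rad clockwise from the notches.
- lid: Loose black lid with a metal fin, 0.15 kg, standing on its plug. Origin: centre of the plug's underside; mm: plug 59 across, z 0 to 16, foot chamfered; flange 92 across, z 16 to 24. Two lugs at +x and -x of the plug, 10 wide, out to radius 38.5, z 2 to 8. Pointers at +x and -x. A half turn gives the same lid. Seated: flange on collar, origin on the grinder's axis and 84 above its origin.
- lid_fin (a point): Top centre of the lid's metal grip, 50 mm above the lid's origin: a straight upright fin along the lid's x axis, 64 mm long, 14 mm thick, standing 26 mm above the flange, pinched across (along the lid's y) from above. Lugs and pointers lie in line with the fin.
- grinder_ring (a joint): Drive ring in the mouth, rad, 0 at rest, to 1.45; grows as the lid turns clockwise. Lugs meet it after 0.09 rad of turn, so it reads 0.09 less: 0.70 at the half-way mark. Springs back: 0.08 N m at 0, plus 0.2 N m per rad. From 1.0 rad of lid turn the lugs meet the lock's spring catch, which resists, then clicks in behind them. Turned lid can rise 3 mm at most.
- mill: Bystander: glass shaker with a grey cap, 44 across, 90 tall (mm). Origin: centre of its underside.
- spoon: Bystander: steel teaspoon, 132 long, lying flat (mm). Origin: centre of its underside.
- bowl: Bystander: white bowl, 118 across, 76 tall (mm). Origin: centre of its underside.
- jar: Bystander: clear jar with a black screw cap, 63 across, 94 tall (mm). Origin: centre of its underside.
- glass: Bystander: clear drinking glass, 78 across, 86 tall (mm). Origin: centre of its underside.
- cup: Bystander: white cup with a handle, 83x76, 54 tall (mm). Origin: centre of its underside.
- croissant: Bystander: loose croissant lying on the worktop, 127 long, 58 wide, 39 tall (mm). Origin: centre of its underside.

How it is judged:
On the way:
1. the lid sits flat in the mouth, its lugs through the notches, not yet turned (z of lid in the frame of grinder below 0.088 m and horizontal distance between lid and grinder below 0.004 m and angle between lid's own z axis and vertical below 0.06 rad and value of joint grinder_ring below 0.25 rad), for 0.1 s.
At the end, for the whole second after the job is handed in: Lid seated in the grinder (origin within 4 mm of the axis, under 89 mm above the grinder's origin, tilt under 0.06 rad), pointers within 0.16 rad of the half-way ribs, drive ring beyond 0.45 rad, still gripped with over 2 N (z of lid in the frame of grinder below 0.089 m and horizontal distance between lid and grinder below 0.004 m and angle between lid's own z axis and vertical below 0.06 rad and angle between the x axis of lid and the x axis of half_mark, either way round below 0.16 rad and value of joint grinder_ring above 0.45 rad and contact force between the fingers and lid above 2 N); the arm keeps its last pose, push and grip.
It fails at once if the lid is turned on to the lock catch (drive ring beyond 1.1 rad) (value of joint grinder_ring above 1.1 rad).
It fails at once if a bystander is moved more than 30 mm or toppled (distance of any of mill, spoon, bowl, jar, glass, cup, croissant from where it was at the start of the episode above 0.03 m or angle between any of mill, spoon, bowl, jar, glass, cup, croissant's own z axis and vertical above 0.5 rad).
It also fails if it takes over 48 s, if anything falls off the work surface, if the arm or the gripper's body presses on something with over 40 N, if the wrist force passes 120 N, or if a joint passes its speed limit or range.

ROBOT

A 6-joint arm with a two-finger parallel gripper is mounted at the origin on a cart in front of the work surface, level with it; the furniture and walls round the work are solid. World frame = base frame: x ahead of the robot, y to its left, z up, the work surface at z = 0. Lengths are in m, angles in rad, forces in N, time in s.
With the tool pointing down it reaches from about 0.275 to 0.75 m from the base axis. Payload 10.2 kg.
Tool frame: the origin (TCP) lies at the very end of the fingers, on their centre line; the grasp point (between the pads) lies 19 mm behind it; z points along the fingers, y is the line along which they close (so a half turn about z gives the same grasp; the last joint's range is limited). The gripper opens to 85 mm and grips with 20 to 120 N. Pads are 22 mm wide; open, the fingers measure 114 mm over their backs; the gripper's body (76 mm by 85 mm) begins 54 mm behind the grasp point. The pads swing forward as they close: fully open they stand 13 mm farther back than shut.
Start: joints at [-1.332, 0.313, 1.498, -0, 1.331, -0.223], TCP at [0.234, -0.47, 0.231] pointing down, gripper open.
Joint ranges: [-2.94, 2.94], [-0.97, 2.17], [0.19, 2.56], [-1.23, 4.37], [0.02, 3.11], [-2.88, 2.88]. Speed limits (rad/s): [2.39, 2.39, 3.01, 3.14, 3.14, 3.14].

INTERFACE

Orientations are given as [roll, pitch, yaw] about the fixed x, y, z axes, in that order (R = Rz(yaw) Ry(pitch) Rx(roll)).
In Python, from workcell import get_obs, camera, sign_off, outline_of, tip_of gives the robot as it stands. The module is installed in compiled form; this text tells all that it offers.
- The arm moves only by the tool send_rows, never from a script. Its argument "plan" is a list that holds one entry, the list of rows, each a list of 5 numbers: the shift along the tool's x, y, z in fractions of the full range, 1 being 500 mm, then the turn about the tool's z in parts of the range, where 1.0 means pi/2 rad, then the opening, from -1 (shut) to 1 (fully open). In form: [[[x, y, z, roll, gripper], ...]]. A call has 1 to 12 rows; each row is the pose to reach, as a shift and turn from the pose commanded when the call began, along the tool's axes at that moment; what a row does not reach only later rows make up. A row lasts 1/10 s, in which the tool goes at most 50 mm and 8.59 degrees, less where a joint would pass 70% of its speed; a pose out of reach is approached as far as the arm can. A call with a gripper value outside its range is refused whole. The fingers move at their own pace and stop on an object; "grip_force" is the grip in N (left out, the last holds). Time passes only in rows, so rows that repeat a pose let the fingers close. It gives the time, the measured TCP pose, the force, the opening and the grip force at its end, in the units of the state.
- get_obs(): the state, without advancing time (a new reading comes with each control period).
- camera(name): name is "side" or "top" or "wrist"; returns a dict with "pixels" (400x640x3 uint8, red, green, blue), "K" (3x3 intrinsics, pixels), "k1" (the pictures are not rectified: a ray, as slopes to the right and down, at radius r is drawn at 1 + k1 r^2 times it, then the intrinsics apply), "rvec" (rotation vector, rad) and "tvec" (3), from world to camera coordinates, as OpenCV has them; the wrist camera has in their place "hand_eye" (4x4, takes a point from camera to tool coordinates, whose origin is the TCP and whose axes are the flange's). Camera axes: x right, y down, z forward; pixel columns grow to the right and rows downward; lengths in m; the calibration is good to about 2 mm. A picture is of the moment at which its call begins: read the wrist's pose just before it. There is no depth.
- sign_off(): hands the job in; it is judged then, once.
Trained networks look in the newest picture that a camera, given by its name, has taken for a name from the list of things; names that differ only in an ending like _2 or _b are one class to them, and where a whole thing is asked for, a point or a joint stands for the part that bears it (a point fixed in the world has none). Each returns a list of dicts, best first, with "score" (0 to 1); they miss things now and then, are a little off and sometimes report something else, mostly with a low value. They report only what shows in the picture. A call takes as long as a camera call.
- outline_of(target, camera): "mask" (400x640 bool, what is visible of it).
- tip_of(target, camera): "position" ([x, y, z] in m, in the coordinates of the camera as it stood for that picture, good to about 4 mm: a listed point, or the origin of a listed thing).
The state is a dict: "clock": time; "qpos": joint angles; "joint_vel": joint speeds; "tau": joint torques, N m; "eef_pos": TCP position; "orientation": TCP orientation; "ft_force": force on the tool from outside, world axes, zero at the start; "moment": the same for the moment, N m; "grip_width": finger opening in m; "grasp_force": force on a finger pad.
Only numpy, scipy, OpenCV 4.12 (cv2) and the standard library are available. Lean on these libraries where they do the work, as an engineer would, in place of code of your own. Each camera call takes 0.05 s, during which the arm holds its last target. There are 200 camera calls.

## Working session

There is one attempt and no reset: what is moved stays moved. The work goes in short steps, Python scripts to look and compute and a tool call to move; the robot and the scene stay as the last step left them, time stands still between calls to the robot, and variables do not carry over. Pictures are saved under pics/ and viewed, at most 10 in all, crops included, and the job is handed in when it is done.

Besides the shell and the picture viewer there is one more tool, called after "Request:" as name(argument=value, ...) on one line, values as JSON. send_rows: Moves the arm, as the interface text tells. Its arguments: {"type":"object","properties":{"plan":{"type":"array"},"grip_force":{"type":"number"}},"required":["plan"]}

```bash
mkdir -p pics; cat > h.py <<'E'
import numpy as np, cv2
from scipy.spatial.transform import Rotation as R
from workcell import get_obs, camera, sign_off, outline_of, tip_of
def T(c,o):
    M=np.eye(4)
    if 'hand_eye' in c:
        W=np.eye(4); W[:3,:3]=R.from_euler('xyz',o['orientation']).as_matrix(); W[:3,3]=o['eef_pos']
        return W@np.array(c['hand_eye'])
    M[:3,:3]=cv2.Rodrigues(np.array(c['rvec'],float))[0]; M[:3,3]=np.ravel(c['tvec']); return np.linalg.inv(M)
def shot(n):
    o=get_obs(); c=camera(n); return c,T(c,o),o
def save(c,f): cv2.imwrite('pics/'+f,c['pixels'][:,:,::-1])
def plane(c,W,uv,z):
    K=np.array(c['K']); uv=np.atleast_2d(uv).astype(float)
    p=cv2.undistortPoints(uv[:,None],K,np.array([c['k1'],0,0,0.]))[:,0]
    d=np.c_[p,np.ones(len(p))]@W[:3,:3].T
    return W[:3,3]+d*((z-W[2,3])/d[:,2])[:,None]
def proj(c,W,P):
    P=(np.atleast_2d(P)-W[:3,3])@W[:3,:3]; r=P[:,:2]/P[:,2:]
    r=r*(1+c['k1']*(r**2).sum(1,keepdims=True)); K=np.array(c['K'])
    return r*[K[0,0],K[1,1]]+K[:2,2]
E
cat > a.py <<'E'
from h import *
o=get_obs(); print({k:np.round(v,3) for k,v in o.items()})
for n in ['top','side','wrist']:
    c,W,o=shot(n); save(c,n+'0.png'); print(n,np.round(W[:3,3],3))
    for t in ['grinder','grinder_mouth','half_mark','lid','lid_fin','mill','spoon','bowl','jar','glass','cup','croissant']:
        r=tip_of(t,n)
        print(t,[(round(q['score'],2),np.round(W[:3,:3]@q['position']+W[:3,3],3).tolist()) for q in r[:2]])
E
python3 a.py
```

```text
{'clock': np.float64(0.0), 'qpos': array([-1.332,  0.313,  1.498, -0.   ,  1.331, -0.223]), 'joint_vel': array([ 0.001,  0.001,  0.   , -0.   ,  0.   ,  0.001]), 'tau': array([ 1.0000e-03, -4.1226e+01, -2.5974e+01, -0.0000e+00,  4.0000e-03,
       -0.0000e+00]), 'eef_pos': array([ 0.234, -0.47 ,  0.231]), 'orientation': array([-3.14 , -0.   ,  0.462]), 'ft_force': array([-0.675, -0.198,  0.159]), 'moment': array([ 0.05 , -0.068,  0.002]), 'grasp_force': np.float64(0.0), 'grip_width': np.float64(0.086)}
top [ 0.459 -0.003  1.303]
grinder [(0.56, [0.485, -0.173, 0.004])]
grinder_mouth [(0.97, [0.491, -0.172, 0.098])]
half_mark []
lid [(0.92, [0.485, 0.093, 0.002])]
lid_fin [(0.62, [0.484, 0.092, 0.049])]
mill []
spoon [(0.66, [0.392, -0.03, -0.003])]
bowl [(0.98, [0.411, -0.416, -0.001])]
jar [(0.71, [0.643, -0.043, -0.003])]
glass [(0.97, [0.519, 0.316, -0.0])]
cup []
croissant [(0.74, [0.487, -0.175, 0.095]), (0.63, [0.404, 0.391, -0.003])]
side [-0.021 -0.974  0.511]
grinder [(0.73, [0.49, -0.175, 0.001]), (0.26, [0.485, 0.095, 0.046])]
grinder_mouth [(0.79, [0.486, -0.175, 0.101])]
half_mark []
lid [(0.69, [0.482, 0.092, 0.003])]
lid_fin [(0.73, [0.484, 0.094, 0.046])]
mill [(0.8, [0.509, -0.034, 0.002])]
spoon [(0.42, [0.393, -0.037, 0.001])]
bowl [(0.78, [0.417, -0.417, 0.0])]
jar []
glass []
cup [(0.75, [0.723, -0.179, 0.002])]
croissant [(0.65, [0.405, 0.394, -0.003])]
wrist [ 0.307 -0.433  0.372]
grinder []
grinder_mouth []
half_mark []
lid []
lid_fin []
mill []
spoon []
bowl [(0.96, [0.416, -0.417, -0.001])]
jar []
glass []
cup []
croissant []
```

```bash
python3 - <<'E'
import cv2
from h import *
c,W,o=shot('top')
uv=proj(c,W,[[.488,-.174,.1],[.485,.093,.05]]); print(uv, T(c,o).round(2))
im=c['pixels'][:,:,::-1]; a=[]
for u,v in uv.astype(int): a.append(cv2.resize(im[v-40:v+40,u-40:u+40],(400,400),interpolation=cv2.INTER_CUBIC))
cv2.imwrite('pics/crop1.png',np.hstack(a))
E
```

```text
[[389.03069191 232.34582438]
 [296.54122486 232.3339031 ]] [[ 0.02 -1.    0.09  0.46]
 [-1.   -0.01  0.02 -0.  ]
 [-0.01 -0.09 -1.    1.3 ]
 [ 0.    0.    0.    1.  ]]
```

View pics/top0.png

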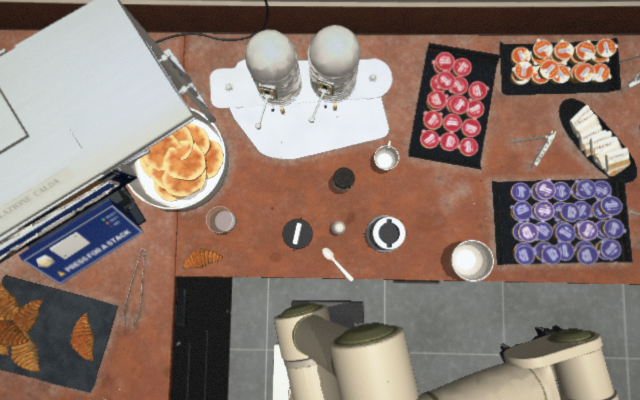

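View pics/crop1.png

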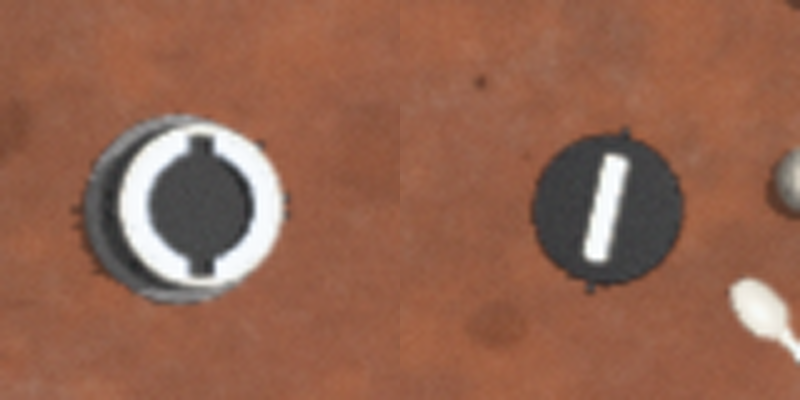

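The wide view shows the grinder mouth at (389,232) with notches pointing image-up, which is about world x. The lid is at (297,232) with its fin at about -0.2 rad. The mill stands between them at (338,228). I'll fly the wrist camera over the grinder first.

The rows are not in the units I measure in: shifts go in shares of 500 mm and turns go in shares of pi/2 rad. I convert before sending: 286 mm is 0.572, 240 mm is 0.48, 0.462 rad is 0.2941.

Request:
send_rows(plan=[[[0.08,-0.054,0,0.0637,1],[0.16,-0.106,0,0.1273,1],[0.24,-0.158,0,0.191,1],[0.32,-0.21,0,0.2546,1],[0.4,-0.262,0,0.2941,1],[0.48,-0.316,0,0.2941,1],[0.572,-0.376,0,0.2941,1],[0.572,-0.376,0,0.2941,1],[0.572,-0.376,0,0.2941,1],[0.572,-0.376,0,0.2941,1]]])

```text
clock: 3.0
eef_pos: [0.4059, -0.1751, 0.2313]
orientation: [3.141, 0.0, -0.001]
ft_force: [-0.9, -0.7, -0.2]
grip_width: 0.0848
grasp_force: 0.0
```

```bash
cat > g.py <<'E'
from h import *
import sys
c,W,o=shot('wrist'); save(c,sys.argv[1]+'.png'); print(np.round(o['eef_pos'],4),np.round(o['orientation'],4),W[:3,3].round(3))
for t in ['grinder','grinder_mouth','half_mark','lid','lid_fin']:
    print(t,[(round(q['score'],2),np.round(W[:3,:3]@q['position']+W[:3,3],3).tolist()) for q in tip_of(t,'wrist')[:2]])
E
python3 g.py w1
```

```text
[ 0.4059 -0.1751  0.2313] [ 3.1413e+00  2.0000e-04 -9.0000e-04] [ 0.488 -0.175  0.372]
grinder [(0.74, [0.483, -0.168, 0.0])]
grinder_mouth [(0.89, [0.489, -0.169, 0.098])]
half_mark []
lid [(0.84, [0.482, 0.093, -0.005])]
lid_fin [(0.95, [0.485, 0.093, 0.047])]
```

View pics/w1.png

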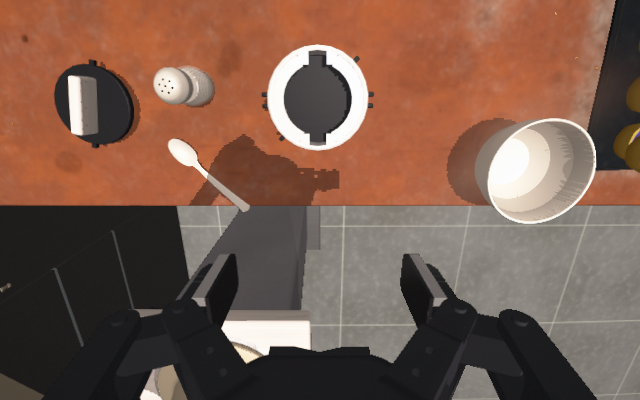

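The wrist view shows the mouth at (318,98), with notches at (317,58) and (318,137). The lid is at (94,104). Next I'll fit the collar and notch geometry, then move over the lid.

```bash
cat > m.py <<'E'
from h import *
def mouth(n,guess):
    c,W,o=shot(n); g=cv2.cvtColor(c['pixels'],cv2.COLOR_RGB2GRAY)
    # rectify plane z=.1, 0.25 mm per px, 140 mm square; rows = -x, cols = -y
    s=0.00025; N=560; ii,jj=np.mgrid[:N,:N]; x=guess[0]+(N/2-ii)*s; y=guess[1]+(N/2-jj)*s
    uv=proj(c,W,np.c_[x.ravel(),y.ravel(),np.full(N*N,.1)]).astype(np.float32)
    r=cv2.remap(g,uv[:,0].reshape(N,N),uv[:,1].reshape(N,N),cv2.INTER_CUBIC)
    cv2.imwrite('pics/rect_%s.png'%n,r)
    b=(r>150).astype(np.uint8); nb,l,st,ce=cv2.connectedComponentsWithStats(b); k=1+np.argmax(st[1:,4]); b=(l==k).astype(np.uint8)
    cs,_=cv2.findContours(b,cv2.RETR_EXTERNAL,cv2.CHAIN_APPROX_NONE); h=max(cs,key=cv2.contourArea)
    (cx,cy),rad=cv2.minEnclosingCircle(h); e=cv2.fitEllipse(cv2.convexHull(h))
    P=lambda px,py:(guess[0]+(N/2-py)*s,guess[1]+(N/2-px)*s)
    print('collar',np.round(P(cx,cy),4),rad*s,'ell',np.round(P(*e[0]),4),np.array(e[1])*s/2)
    X,Y=P(*e[0]); rr=np.hypot(x-X,y-Y)
    for R0,R1 in [(.034,.040)]:
      d=(r<110)&(rr>R0)&(rr<R1)
      pts=np.c_[x[d],y[d]]-[X,Y]
      up=pts[pts[:,0]>abs(pts[:,1])]; dn=pts[pts[:,0]<-abs(pts[:,1])]
      v=up.mean(0)-dn.mean(0); print('notch up,dn',up.mean(0).round(4),dn.mean(0).round(4),len(up),len(dn),'yaw',np.arctan2(v[1],v[0]))
if __name__=='__main__':
    mouth('wrist',(.489,-.172)); mouth('top',(.489,-.172))
    a=[cv2.imread('pics/rect_%s.png'%n) for n in('wrist','top')]; cv2.imwrite('pics/rect.png',cv2.resize(np.hstack(a),(800,400)))
E
python3 m.py
```

```text
collar [ 0.4878 -0.1733] 0.04562787246704102 ell [ 0.4878 -0.1732] [0.04543318 0.0454505 ]
notch up,dn [0.0367 0.0001] [-0.0359 -0.0002] 1382 1023 yaw 0.004619635523364179
collar [ 0.4898 -0.1719] 0.048416564941406254 ell [ 0.4886 -0.173 ] [0.04604551 0.04732518]
notch up,dn [ 0.0356 -0.0005] [-0.0339 -0.0115] 623 3258 yaw 0.15735884783109727
```

View pics/rect.png

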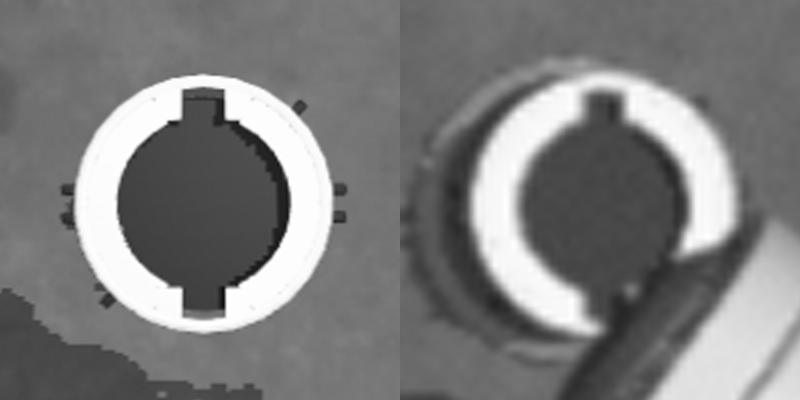

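To row units: -284 mm is -0.568, -250 mm is -0.5, 0.2 rad is 0.1273.

Request:
send_rows(plan=[[[-0.002,-0.1,0,0.0637,1],[-0.004,-0.2,0,0.1273,1],[-0.006,-0.3,0,0.1273,1],[-0.008,-0.4,0,0.1273,1],[-0.008,-0.5,0,0.1273,1],[-0.008,-0.568,0,0.1273,1],[-0.008,-0.568,0,0.1273,1],[-0.008,-0.568,0,0.1273,1],[-0.008,-0.568,0,0.1273,1],[-0.008,-0.568,0,0.1273,1]]])

```text
clock: 4.4
eef_pos: [0.4024, 0.1087, 0.2313]
orientation: [3.141, -0.0, -0.202]
ft_force: [0.4, -0.2, 0.6]
grip_width: 0.0851
grasp_force: 0.0
```

```bash
cat > l.py <<'E'
from h import *
def lid(n,guess,z=.05,half=.06):
    c,W,o=shot(n); print(np.round(o['eef_pos'],4),np.round(o['orientation'],4))
    g=cv2.cvtColor(c['pixels'],cv2.COLOR_RGB2GRAY); s=0.00025; N=int(2*half/s); ii,jj=np.mgrid[:N,:N]
    x=guess[0]+(N/2-ii)*s; y=guess[1]+(N/2-jj)*s
    uv=proj(c,W,np.c_[x.ravel(),y.ravel(),np.full(N*N,z)]).astype(np.float32)
    r=cv2.remap(g,uv[:,0].reshape(N,N),uv[:,1].reshape(N,N),cv2.INTER_CUBIC)
    cv2.imwrite('pics/lid_%s.png'%n,r)
    t=(r>200).astype(np.uint8); nb,l,st,ce=cv2.connectedComponentsWithStats(t)
    k=1+np.argmin(np.hypot(*(ce[1:]-N/2).T)+1e4*(st[1:,4]<3000)); pts=np.argwhere(l==k)[:,::-1].astype(np.int32)
    (cx,cy),wh,a=cv2.minAreaRect(pts); box=cv2.boxPoints(((cx,cy),wh,a))
    i=np.argmax([np.linalg.norm(box[0]-box[1]),np.linalg.norm(box[1]-box[2])]); v=box[i]-box[i+1]
    yaw=np.arctan2(-v[0],-v[1]); yaw=(yaw+np.pi/2)%np.pi-np.pi/2
    print(n,'fin',guess[0]+(N/2-cy)*s,guess[1]+(N/2-cx)*s,'size',np.array(wh)*s,'yaw',yaw)
if __name__=='__main__':
    lid('wrist',(.485,.093)); lid('top',(.485,.093))
    a=[cv2.imread('pics/lid_%s.png'%n) for n in('wrist','top')]; cv2.imwrite('pics/lid.png',cv2.resize(np.hstack(a),(800,400)))
E
python3 l.py; python3 g.py w2
```

```text
[0.4024 0.1087 0.2313] [ 3.1415 -0.     -0.2021]
wrist fin 0.48363332366943357 0.09339674758911133 size [0.01286616 0.06235552] yaw -0.20039856
[0.4024 0.1088 0.2313] [ 3.1415e+00 -1.0000e-04 -2.0210e-01]
top fin 0.4826440544128418 0.09297991180419922 size [0.01277469 0.06196812] yaw -0.20095408
[0.4024 0.1089 0.2313] [ 3.1415 -0.     -0.2019] [0.483 0.093 0.372]
grinder [(0.84, [0.486, -0.172, -0.0])]
grinder_mouth [(0.74, [0.49, -0.172, 0.101]), (0.43, [0.489, -0.171, 0.002])]
half_mark [(0.53, [0.482, 0.097, 0.049])]
lid [(0.77, [0.485, 0.097, -0.006])]
lid_fin [(0.67, [0.483, 0.095, 0.047])]
```

View pics/lid.png

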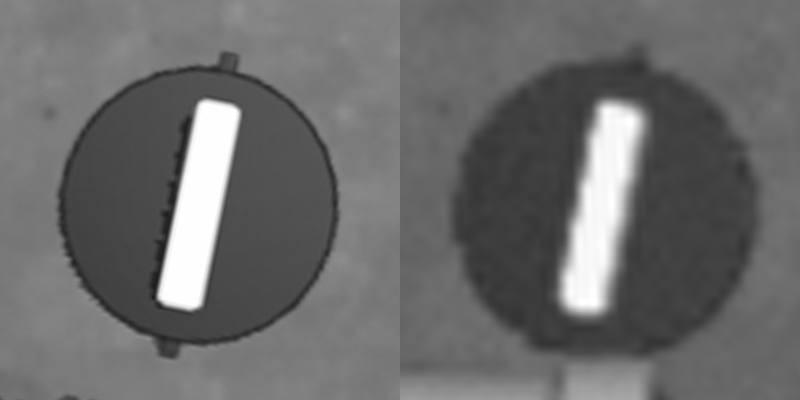

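The lid is at (0.4836, 0.0934) with yaw -0.20. The fin measures 62×13 mm, as it should. The grinder is at (0.488, -0.173) with notch yaw about 0. Now I'll descend and grasp.

To row units: 203 mm is 0.406, 195 mm is 0.39.

Request:
send_rows(plan=[[[0.084,-0.002,0.04,0,1],[0.166,-0.002,0.12,0,1],[0.166,-0.002,0.2,0,1],[0.166,-0.002,0.28,0,1],[0.166,-0.002,0.35,0,1],[0.166,-0.002,0.39,0,1],[0.166,-0.002,0.406,0,1],[0.166,-0.002,0.406,0,1],[0.166,-0.002,0.406,0,1]]], grip_force=50)

```text
clock: 5.7
eef_pos: [0.4845, 0.0942, 0.0293]
orientation: [-3.141, -0.002, -0.2]
ft_force: [0.5, 0.0, 1.5]
grip_width: 0.0857
grasp_force: 0.0
```

Request:
send_rows(plan=[[[0,0,0,0,-1],[0,0,0,0,-1],[0,0,0,0,-1],[0,0,0,0,-1],[0,0,0,0,-1],[0,0,0,0,-1],[0,0,0,0,-1],[0,0,0,0,-1],[0,0,0,0,-1],[0,0,0,0,-1]]], grip_force=50)

```text
clock: 6.7
eef_pos: [0.4839, 0.0942, 0.0285]
orientation: [-3.142, -0.0, -0.2]
ft_force: [-0.7, -0.0, 5.2]
grip_width: 0.0129
grasp_force: 50.2
```

To row units: -150 mm is -0.3, -110 mm is -0.22.

Request:
send_rows(plan=[[[0,0,-0.04,0,-1],[0,0,-0.12,0,-1],[0,0,-0.22,0,-1],[0,0,-0.3,0,-1],[0,0,-0.3,0,-1],[0,0,-0.3,0,-1]]])

```text
clock: 7.3
eef_pos: [0.4835, 0.0942, 0.1778]
orientation: [3.142, 0.0, -0.2]
ft_force: [-0.8, -1.1, -1.9]
grip_width: 0.013
grasp_force: 49.3
```

To row units: 260 mm is 0.52, 250 mm is 0.5, -0.203 rad is -0.1292.

Request:
send_rows(plan=[[[0.016,0.074,0,-0.0191,-1],[0.032,0.148,0,-0.0382,-1],[0.048,0.222,0,-0.0573,-1],[0.066,0.3,0,-0.0764,-1],[0.084,0.38,0,-0.0955,-1],[0.1,0.46,0,-0.1146,-1],[0.11,0.5,0,-0.1273,-1],[0.114,0.52,0,-0.1292,-1],[0.114,0.52,0,-0.1292,-1],[0.114,0.52,0,-0.1292,-1],[0.114,0.52,0,-0.1292,-1]]])

```text
clock: 8.4
eef_pos: [0.4879, -0.1707, 0.178]
orientation: [-3.141, 0.001, 0.004]
ft_force: [-0.6, 0.3, -1.5]
grip_width: 0.013
grasp_force: 49.4
```

```bash
python3 g.py w3; python3 - <<'E'
from h import *
c,W,o=shot('side'); uv=proj(c,W,[[.488,-.173,.14]])[0].astype(int); print(uv)
w=cv2.imread('pics/w3.png'); s=c['pixels'][:,:,::-1]; u,v=uv
s=s[max(v-60,0):v+60,max(u-60,0):u+60]
cv2.imwrite('pics/v3.png',np.hstack([cv2.resize(w,(480,300)),cv2.resize(s,(300,300),interpolation=cv2.INTER_CUBIC)]))
E
```

```text
[ 0.4879 -0.1707  0.178 ] [-3.141e+00  6.000e-04  4.000e-03] [ 0.57  -0.17   0.318]
grinder [(0.77, [0.485, -0.171, -0.0]), (0.19, [0.492, -0.17, 0.146])]
grinder_mouth [(0.69, [0.393, -0.028, 0.002])]
half_mark []
lid [(0.8, [0.487, -0.17, 0.147]), (0.45, [0.645, -0.043, -0.005])]
lid_fin [(0.67, [0.489, -0.171, 0.197])]
[336 215]
```

View pics/v3.png

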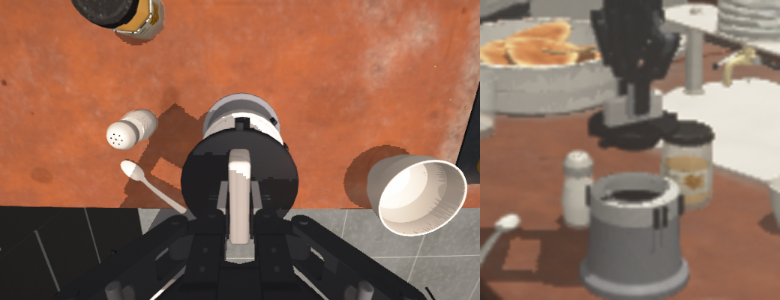

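The lid is gripped and level above the mouth, with its flange at about (240,180) in the left panel. I'll shift about 2 mm in -y and lower it carefully.

Request:
send_rows(plan=[[[0.001,0.004,0.04,0,-1],[0.001,0.004,0.08,0,-1],[0.001,0.004,0.09,0,-1],[0.001,0.004,0.096,0,-1],[0.001,0.004,0.1,0,-1],[0.001,0.004,0.104,0,-1],[0.001,0.004,0.104,0,-1]]])

```text
clock: 9.45
eef_pos: [0.4886, -0.174, 0.1266]
orientation: [3.141, -0.0, 0.003]
ft_force: [-0.4, 1.1, -2.1]
grip_width: 0.0133
grasp_force: 49.4
```

To row units: 8 mm is 0.016, 6 mm is 0.012.

Request:
send_rows(plan=[[[0,-0.001,0.004,0,-1],[0,-0.001,0.008,0,-1],[0,-0.001,0.012,0,-1],[0,-0.001,0.016,0,-1],[0,-0.001,0.016,0,-1]]])

```text
clock: 9.95
eef_pos: [0.4883, -0.1734, 0.118]
orientation: [-3.141, 0.001, 0.003]
ft_force: [-0.2, 0.2, -1.4]
grip_width: 0.0129
grasp_force: 49.4
```

To row units: 6 mm is 0.012, 5 mm is 0.01.

Request:
send_rows(plan=[[[0,0,0.004,0,-1],[0,0,0.008,0,-1],[0,0,0.01,0,-1],[0,0,0.012,0,-1],[0,0,0.012,0,-1],[0,0,0.012,0,-1]]])

```text
clock: 10.55
eef_pos: [0.4885, -0.1735, 0.1125]
orientation: [3.142, -0.0, 0.003]
ft_force: [-1.0, 0.0, 2.1]
grip_width: 0.0128
grasp_force: 49.9
```

```bash
python3 - <<'E'
from h import *
c,W,o=shot('side'); s=c['pixels'][155:275,276:396,::-1]
cv2.imwrite('pics/v4.png',cv2.resize(s,(480,480),interpolation=cv2.INTER_CUBIC)); print(o['ft_force'],o['moment'],o['eef_pos'])
E
```

```text
[-0.9804228   0.01741527  2.13030588] [ 0.09038113  0.22433786 -0.02031786] [ 0.48846113 -0.17347584  0.1124741 ]
```

View pics/v4.png

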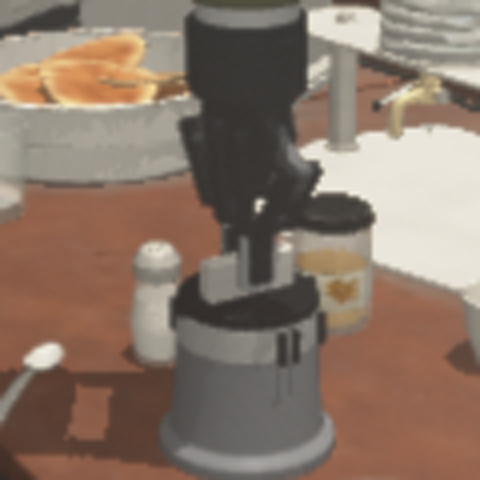

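The lid sits flat on the collar, with its flange at about (245,300), and the fin is gripped. Now I'll turn it clockwise.

To row units: 0.5 mm is 0.001, 0.56 rad is 0.3565.

Request:
send_rows(plan=[[[0,0,0.001,0,-1],[0,0,0.001,0,-1],[0,0,0.001,0.0446,-1],[0,0,0.001,0.0891,-1],[0,0,0.001,0.1337,-1],[0,0,0.001,0.1783,-1],[0,0,0.001,0.2228,-1],[0,0,0.001,0.2674,-1],[0,0,0.001,0.3119,-1],[0,0,0.001,0.3565,-1],[0,0,0.001,0.3565,-1]]], grip_force=80)

```text
clock: 11.7
eef_pos: [0.489, -0.1736, 0.1126]
orientation: [-3.141, -0.002, -0.559]
ft_force: [-1.0, 0.3, 5.6]
grip_width: 0.0127
grasp_force: 78.8
```

To row units: 0.22 rad is 0.1401.

Request:
send_rows(plan=[[[0,0,0,0.0446,-1],[0,0,0,0.0891,-1],[0,0,0,0.121,-1],[0,0,0,0.1401,-1],[0,0,0,0.1401,-1],[0,0,0,0.1401,-1],[0,0,0,0.1401,-1]]])

```text
clock: 12.4
eef_pos: [0.489, -0.1736, 0.1126]
orientation: [-3.141, -0.002, -0.777]
ft_force: [-0.4, 1.0, 5.6]
grip_width: 0.0123
grasp_force: 78.8
```

```bash
python3 - <<'E'
from h import *
o=get_obs(); print(o['moment'],o['orientation'],o['eef_pos'])
c,W,o=shot('wrist'); cv2.imwrite('pics/v5.png',cv2.resize(c['pixels'][60:380,160:480,::-1],(600,600),interpolation=cv2.INTER_CUBIC))
c,W,o=shot('side'); s=c['pixels'][175:255,296:376,::-1]
cv2.imwrite('pics/v6.png',cv2.resize(s,(480,480),interpolation=cv2.INTER_CUBIC))
E
```

```text
[0.25393201 0.10159373 0.1406252 ] [-3.14103755e+00 -1.75853610e-03 -7.76933517e-01] [ 0.48898019 -0.17362374  0.11255838]
```

View pics/v5.png

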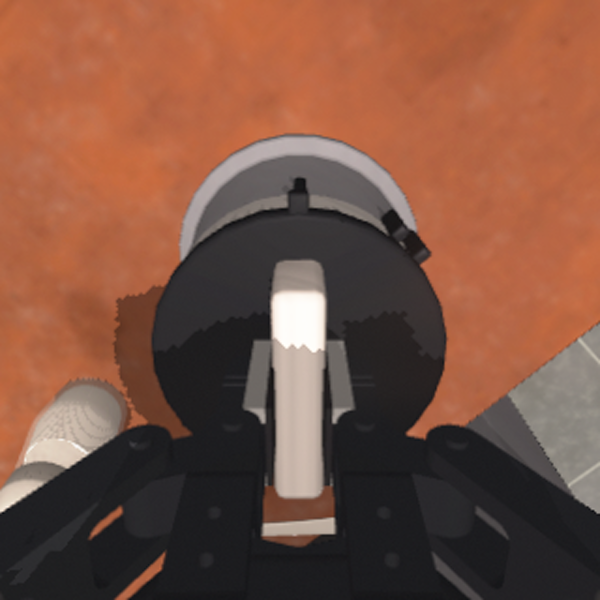

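View pics/v6.png

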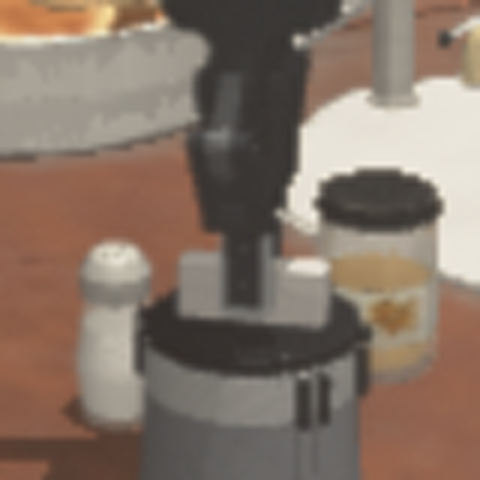

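The pointer, in line with the fin at x≈299, stands over the single rib at (299,195). The lid is flat and seated, and moment z ≈ 0.14 N m shows the spring is loaded. I'll hand it in.

```bash
python3 -c "
from h import *
print(sign_off())"
```

```text
the job is handed in; nothing more can be done
None
```

The lid is seated flat in the grinder, turned to the half-way rib and still gripped there at about 79 N; I handed the job in at about 12.5 s, and no verdict came back.

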